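# Set out the door shelf's trays

### The job

Take the stack of red trays apart and set each tray flat on the cork mat cut to its length, centred on the mat and lined up with it. Stand the wooden rook upright in the shortest tray and the dice cup upright in the middle-length tray, so that both are in their trays with the trays on their mats. Leave the glass ramekin and the aluminium case where they stand.

Things in the scene. Friction and masses are not known exactly. Their poses are not given: they have to be found in the camera images.
- tray_short: The shortest open red tray, rigid, 90 (x) x 66 (y) x 34 mm high, top of the stack. Origin: centre of underside, z up. Walls 3 mm thick, from 4 to 34 mm up; inner floor 60 mm wide, 7 mm up; below is a 4 mm high foot, 53 mm wide. Stacked, the foot sits loosely inside the tray below, origins 30 mm apart in height, long sides in line. Under 160 g.
- tray_medium: The middle-length open red tray, rigid, 130 (x) x 66 (y) x 34 mm high, mid-stack. Origin: centre of underside, z up. Walls 3 mm thick, from 4 to 34 mm up; inner floor 60 mm wide, 7 mm up; below is a 4 mm high foot, 53 mm wide. Stacked, the foot sits loosely inside the tray below, origins 30 mm apart in height, long sides in line. Under 160 g.
- tray_long: The longest open red tray, rigid, 170 (x) x 66 (y) x 34 mm high, bottom of the stack. Origin: centre of underside, z up. Walls 3 mm thick, from 4 to 34 mm up; inner floor 60 mm wide, 7 mm up; below is a 4 mm high foot, 53 mm wide. Stacked, the foot sits loosely inside the tray below, origins 30 mm apart in height, long sides in line. Under 160 g.
- mat_short: The shortest cork mat, fixed flat on the shelf, 114 long (its x) x 90 wide (its y) x 3 thick; cut for the 90 mm tray with 12 to spare all round. Origin: centre of its underside, on the shelf surface at height 0. Sizes in mm.
- mat_medium: The middle-length cork mat, fixed flat on the shelf, 154 long (its x) x 90 wide (its y) x 3 thick; cut for the 130 mm tray with 12 to spare all round. Origin: centre of its underside, on the shelf surface at height 0. Sizes in mm.
- mat_long: The longest cork mat, fixed flat on the shelf, 194 long (its x) x 90 wide (its y) x 3 thick; cut for the 170 mm tray with 12 to spare all round. Origin: centre of its underside, on the shelf surface at height 0. Sizes in mm.
- rook: Wooden chess rook standing upright, 72 mm high; base 36 mm across, waist 19 mm at 38 mm up, above it a round head 30 mm across from 44 to 66 mm up with battlements on top. Origin: centre of its underside, z up.
- dice_cup: Grey hard silicone dice cup standing upright, open on top, 80 mm high, 40 mm across at the foot widening evenly to 47 mm at the rim, wall 3 mm; stiff enough to be gripped from the sides. Origin: centre of its underside, z up.
- ramekin: Bystander: glass ramekin, 80 mm across at the rim, 45 mm high, loose. Origin: centre of its underside.
- case: Bystander: closed hinged aluminium case, 160 (its x) x 220 (its y) x 72 mm high, loose, well to the robot's left of the work. Origin: centre of its underside.
There are look-alikes about, which are no part of the job. Of the things shaped like the dice_cup, the grey one is meant.

How it is judged:
By the outcome, as a careful person would: the job done as asked, in the order asked, and still so for the second after the job is handed in, with the robot touching nothing.
It also fails if it takes over 138 s, if anything falls off the work surface, if the arm or the gripper's body presses on something with over 40 N, if the wrist force passes 120 N, or if a joint passes its speed limit or range.

### The arm

A 6-joint arm with a two-finger parallel gripper is mounted at the origin on the work surface. World frame = base frame: x ahead of the robot, y to its left, z up, the work surface at z = 0. Lengths are in mm, angles in rad, forces in N, time in s.
With the tool pointing down it reaches from about 350 to 975 mm from the base axis. Payload 7.1 kg.
Tool frame: the origin (TCP) lies midway between the tips of the shut fingers; the grasp point (between the pads) lies 19 mm behind it (ctrl.grip_depth is the distance from the TCP to the grasp point, in mm); z points along the fingers, y is the line along which they close (so a half turn about z gives the same grasp; the last joint's range is limited). The gripper opens to 88 mm and grips with 3 to 60 N. Pads are 20 mm wide; open, the fingers measure 115 mm over their backs; the gripper's body (75 mm by 178 mm) begins 61 mm behind the grasp point.
Start: joints at [1.155, 0.423, 1.63, -0, 1.089, -0.019], TCP at [241.511, 576.435, 197.575] pointing down, gripper open.
Joint ranges: [-3, 3], [-0.9, 2.11], [0.09, 2.58], [-1.31, 4.45], [0.11, 2.69], [-2.54, 2.54]. Speed limits (rad/s): [2.39, 2.39, 3.01, 3.14, 3.14, 3.14].

### API

Orientations are given as a rotation vector (axis times angle).
In Python, from workcell import ctrl, cams gives the robot as it stands.
- The arm moves only by the tool move_arm, never from a script. Its argument "steps" is a list of rows, each a list of 3 entries, a list of its own where there are three numbers: the shift along the tool's x, y, z in units of 25 mm (1.0 is 25 mm), then the turn about the tool's z in units of 5 degrees (1.0 is 5 degrees), then the closure, from 0 (fully open) to 1 (shut). A call has 1 to 20 rows; each row shifts and turns the commanded pose from where the row before left it, along the tool's axes as they then stand; what a row does not reach is not made up. A row lasts 1/12 s, in which the tool goes at most 41.7 mm and 7.16 degrees, less where a joint would pass 70% of its speed; a pose out of reach is approached as far as the arm can. A call is refused whole if a number of a shift passes 1 or a number of a turn 1, either way. A call with a gripper value outside its range is refused whole. The fingers move at their own pace and stop on an object; the grip force is fixed at half the most. Time passes only in rows, so rows that do not move let the fingers close. It gives the time, the measured TCP pose, the force, the opening and the grip force at its end, in the units of the state.
- ctrl.get_obs(): the state, without advancing time (a new reading comes with each control period).
- cams.get_image(name): name is "side" or "top"; returns a dict with "image" (400x640x3 uint8, red, green, blue), "camera_matrix" (3x3 intrinsics, pixels), "k1" (the pictures are not rectified: a ray, as slopes to the right and down, at radius r is drawn at 1 + k1 r^2 times it, then the intrinsics apply), "xyz" and "rotation" of the camera in the world. Camera axes: x right, y down, z forward; pixel columns grow to the right and rows downward; lengths in mm; the calibration is good to about 2 mm. A picture is of the moment at which its call begins. There is no depth.
- ctrl.close_job(): hands the job in; it is judged then, once.
Trained networks look in the newest picture that a camera, given by its name, has taken for a name from the list of things; names that differ only in an ending like _2 or _b are one class to them, and where a whole thing is asked for, a point or a joint stands for the part that bears it (a point fixed in the world has none). Each returns a list of dicts, best first, with "p" (0 to 1); they miss things now and then, are a little off and sometimes report something else, mostly with a low value. They report only what shows in the picture. A call takes as long as a camera call. They do not tell look-alikes from the thing itself.
- cams.boxes_of(camera, thing): "rect" ([centre column, centre row, width, height] in pixels, round what is visible of it).
- cams.cut_out(camera, thing): "pixels" (400x640 bool, what is visible of it) and "rect" ([centre column, centre row, width, height] in pixels, round what is visible of it).
The state is a dict: "t": time; "qpos": joint angles; "qvel": joint speeds; "joint_torque": joint torques, N m; "ee_pos": TCP position; "orientation": TCP orientation; "ft_force": force on the tool from outside, world axes, zero at the start; "moment": the same for the moment, N m; "width": finger opening in mm; "grasp_force": force on a finger pad.
Only numpy, scipy, OpenCV 4.12 (cv2) and the standard library are available. Lean on these libraries where they do the work, as an engineer would, in place of code of your own. Each camera call takes 0.05 s, during which the arm holds its last target. There are 200 camera calls.

## Working session

There is one attempt and no reset: what is moved stays moved. The work goes in short steps, Python scripts to look and compute and a tool call to move; the robot and the scene stay as the last step left them, time stands still between calls to the robot, and variables do not carry over. Pictures are saved under pics/ and viewed, at most 14 in all, crops included, and the job is handed in when it is done.

Besides the shell and the picture viewer there is one more tool, called after "Call:" as a command line: name --argument value ..., lists and objects as JSON in quotes. move_arm: Moves the arm, as the interface text tells. Its arguments: {"type":"object","properties":{"steps":{"type":"array"}},"required":["steps"]}

```bash
mkdir -p pics; ls; python3 - <<'E'
from workcell import ctrl,cams
import cv2
for n in("side","top"):
    d=cams.get_image(n); cv2.imwrite(f"pics/{n}0.png",d["image"][:,:,::-1])
    print(n,d["camera_matrix"],d["k1"],d["xyz"],d["rotation"])
    for t in["tray_short","tray_medium","tray_long","mat_short","mat_medium","mat_long","rook","dice_cup","ramekin","case"]:
        print(t,[( [round(v) for v in b["rect"]],round(b["p"],2)) for b in cams.boxes_of(n,t)][:5])
o=ctrl.get_obs();print(o)
E
```

```text
pics
side [[378.5064377    0.         314.96644933]
 [  0.         378.5064377  193.36644715]
 [  0.           0.           1.        ]] -0.037150800439985796 [ 203.02671001 -644.74512586  759.78885724] [-2.22620558  0.44802888 -0.18125429]
tray_short [([398, 233, 44, 35], 0.79)]
tray_medium [([398, 248, 57, 21], 0.89), ([401, 235, 45, 38], 0.63)]
tray_long [([397, 259, 67, 25], 0.71)]
mat_short [([312, 173, 42, 16], 0.6)]
mat_medium [([422, 338, 82, 62], 0.84)]
mat_long [([357, 206, 67, 36], 0.77), ([398, 249, 58, 25], 0.73)]
rook [([266, 196, 9, 27], 0.64)]
dice_cup [([305, 228, 18, 30], 0.88), ([305, 260, 18, 32], 0.83), ([288, 211, 17, 33], 0.82), ([333, 248, 19, 33], 0.75), ([270, 232, 14, 33], 0.74)]
ramekin [([328, 323, 34, 43], 0.61)]
case [([268, 125, 51, 47], 0.95)]
top [[382.48400535   0.         317.41358498]
 [  0.         382.48400535 200.09921744]
 [  0.           0.           1.        ]] -0.012765689102516332 [ 358.50987939  158.77306605 1285.96445109] [-2.17301052  2.14502124 -0.12440855]
tray_short [([403, 160, 28, 29], 0.74)]
tray_medium [([402, 164, 26, 44], 0.85
[... 435 characters left out ...]
se [([173, 197, 79, 56], 0.97)]
{'t': 1.1, 'qpos': array([ 1.15499492e+00,  4.23098035e-01,  1.62986137e+00, -2.16471521e-05,
        1.08859391e+00, -1.90612123e-02]), 'qvel': array([ 0.00014852,  0.00079161,  0.0003087 , -0.00093167, -0.00067878,
        0.00125065]), 'joint_torque': array([ 7.53626900e-04, -5.44594324e+01, -2.74036860e+01,  6.44372986e-02,
        1.67399633e-02,  5.27402233e-05]), 'ee_pos': array([241.5301619 , 576.45529544, 197.59149566]), 'orientation': array([6.19098046e-01, 3.07995958e+00, 5.38383610e-05]), 'ft_force': array([0.26331438, 0.16131063, 0.24704848]), 'moment': array([-0.01528307,  0.05446789, -0.01353178]), 'grasp_force': 0.0, 'width': 87.83860836290361}
```

```bash
python3 - <<'E'
import cv2
a=cv2.imread("pics/top0.png")[120:290,230:500]; cv2.imwrite("pics/top_c.png",cv2.resize(a,None,fx=2.95,fy=2.95,interpolation=cv2.INTER_CUBIC))
a=cv2.imread("pics/side0.png")[150:380,240:480]; cv2.imwrite("pics/side_c.png",cv2.resize(a,None,fx=2.6,fy=2.6,interpolation=cv2.INTER_CUBIC))
E
```

```text
(no output)
```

View pics/top_c.png

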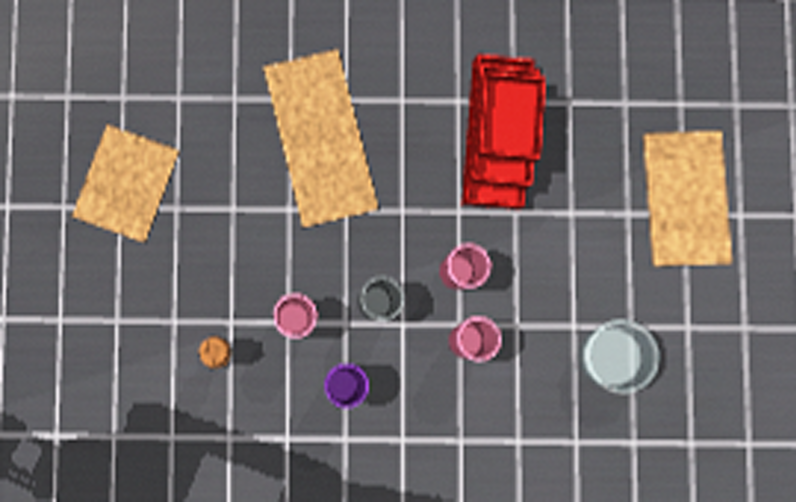

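View pics/side_c.png

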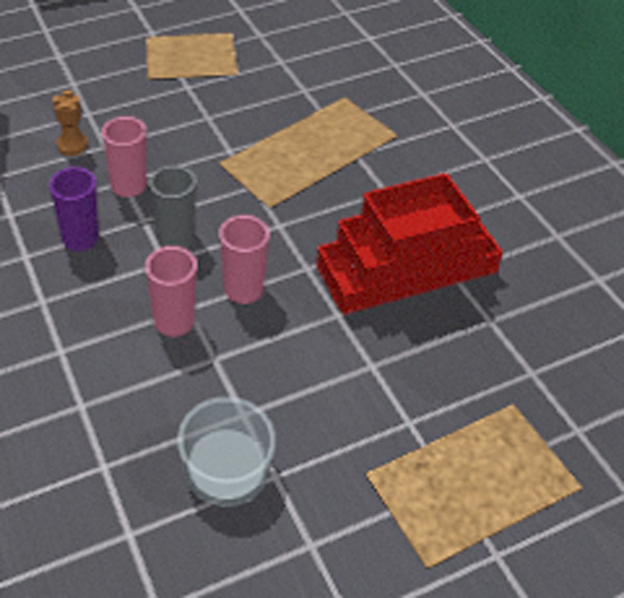

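```bash
cat > h.py <<'E'
import numpy as np,cv2
from scipy.optimize import minimize
from scipy.spatial.transform import Rotation as R
class Cam:
    def __init__(s,d):
        s.im=d["image"];s.K=np.array(d["camera_matrix"]);s.k=d["k1"];s.c=np.array(d["xyz"]);s.R=R.from_rotvec(d["rotation"]).as_matrix()
    def proj(s,P):
        q=(np.asarray(P,float)-s.c)@s.R; m=q[:,:2]/q[:,2:]; m=m*(1+s.k*(m**2).sum(1,keepdims=True))
        return m@s.K[:2,:2].T+s.K[:2,2]
    def back(s,uv,z):
        d=(np.atleast_2d(uv)-s.K[:2,2])/s.K[0,0]; m=d.copy()
        for _ in range(10): m=d/(1+s.k*(m**2).sum(1,keepdims=True))
        r=np.c_[m,np.ones(len(m))]@s.R.T
        return s.c+r*((z-s.c[2])/r[:,2:])
def shot(cams,n): return Cam(cams.get_image(n))
def hullmask(cam,parts,roi,f=4):
    """area-sampled silhouette of convex parts; roi x0,y0,x1,y1"""
    x0,y0,x1,y1=roi; m=np.zeros(((y1-y0)*f,(x1-x0)*f),np.uint8)
    for P in parts:
        u=(cam.proj(P)-[x0,y0]+.5)*f-.5
        h=cv2.convexHull(u.astype(np.float32))
        cv2.fillConvexPoly(m,np.round(h*16).astype(np.int32),1,shift=4)
    return cv2.resize(m.astype(np.float32),None,fx=1/f,fy=1/f,interpolation=cv2.INTER_AREA)
def fit(views,model,x0,step):
    """views: (cam,mask float full image,roi)"""
    def cost(x):
        p=model(x);return sum(((hullmask(c,p,r)-m[r[1]:r[3],r[0]:r[2]])**2).sum() for c,m,r in views)
    sim=np.vstack([x0]+[np.array(x0)+np.eye(len(x0))[i]*step[i] for i in range(len(x0))])
    r=minimize(cost,x0,method="Nelder-Mead",options=dict(initial_simplex=sim,maxiter=700,xatol=.05,fatol=.05))
    return r.x,r.fun,sum(m[q[1]:q[3],q[0]:q[2]].sum() for c,m,q in views)
def box(x,y,yaw,L,W,z0,z1):
    c,s=np.cos(yaw),np.sin(yaw)
    return [[x+c*a-s*b,y+s*a+c*b,z] for a in(-L/2,L/2) for b in(-W/2,W/2) for z in(z0,z1)]
def lathe(x,y,prof,z=0):
    t=np.linspace(0,2*np.pi,24,endpoint=False)
    C=[np.c_[x+r*np.cos(t),y+r*np.sin(t),0*t+h+z] for r,h in prof]
    return [np.vstack([C[i],C[i+1]]) for i in range(len(C)-1)]
CUP=[(20,0),(23.5,80)]; ROOK=[(18,0),(18,6),(9.5,38),(15,44),(15,72)]
def tray(x,y,yaw,L,z): return [box(x,y,yaw,L,66,z+4,z+34),box(x,y,yaw,L-13,53,z,z+4)]
def red(im):
    i=im.astype(int);return ((i[...,0]>80)&(i[...,0]>3*i[...,1])&(i[...,0]>3*i[...,2])).astype(np.float32)
def cork(im):
    i=im.astype(int);return ((i[...,0]-i[...,2]>45)&(i[...,1]-i[...,2]>20)&(i[...,0]>120)).astype(np.float32)
def roi_of(r,p=8): return [int(r[0]-r[2]/2-p),int(r[1]-r[3]/2-p),int(r[0]+r[2]/2+p),int(r[1]+r[3]/2+p)]
E
cat > m.py <<'E'
from workcell import cams
from h import *
T,S=shot(cams,"top"),shot(cams,"side")
pt={"short":([269,183,34,37],[312,173,42,16],114),"medium":([463,188,30,46],[422,338,82,62],154),"long":([339,168,38,62],[357,206,67,36],194)}
ct,cs=cork(T.im),cork(S.im)
for n,(rt,rs,L) in pt.items():
    c=T.back(rt[:2],3)[0]
    u=np.argwhere(ct[rt[1]-rt[3]//2:rt[1]+rt[3]//2,rt[0]-rt[2]//2:rt[0]+rt[2]//2])[:,::-1]+[rt[0]-rt[2]//2,rt[1]-rt[3]//2]
    w=T.back(u,3)[:,:2]; e=np.linalg.eigh(np.cov(w.T))[1][:,1]; y=np.arctan2(e[1],e[0])
    md=lambda x:[box(x[0],x[1],x[2],L,90,0,3)]
    V=[(T,ct,roi_of(rt)),(S,cs,roi_of(rs))]
    for vv in(V[:1],V[1:],V):
        x,f,a=fit(vv,md,[*w.mean(0),y],[5,5,.05]);print("mat",n,x.round(3),round(f,1),round(a))
rt,rs=red(T.im),red(S.im)
V=[(T,rt,[380,125,430,200]),(S,rs,[350,205,445,285])]
md=lambda x:tray(x[0],x[1],x[6],90,60)+tray(x[2],x[3],x[6],130,30)+tray(x[4],x[5],x[6],170,0)
c=T.back([[400,163]],45)[0]
for y0 in (-.1,.1,3.1):
    if y0>3:continue
    for vv in(V[:1],V):
        x,f,a=fit(vv,md,[c[0]+8,c[1],c[0]+5,c[1],c[0],c[1],y0],[10,5,10,5,10,5,.1]);print("trays",x.round(3),round(f,1),round(a))
for n,P,ut,us in(("dice_cup",CUP,(360,222),(305,228)),("rook",ROOK,(303,238),(266,196))):
    V=[]
    for nm,C,u in(("top",T,ut),("side",S,us)):
        b=[b for b in cams.cut_out(nm,n) if np.hypot(b["rect"][0]-u[0],b["rect"][1]-u[1])<8]
        if b: V.append((C,b[0]["pixels"].astype(np.float32),roi_of(b[0]["rect"])))
        else: print("miss",nm,n)
    c=T.back(ut,60)[0]
    for vv in [[v] for v in V]+[V]:
        x,f,a=fit(vv,lambda x:lathe(*x,P),[*c[:2]],[5,5]);print(n,x.round(1),round(f,1),round(a))
E
python3 m.py
```

```text
mat short [572.031 318.781   2.807] 11.5 890
mat short [572.077 318.688   2.798] 17.1 542
mat short [572.017 318.762   2.809] 30.3 1432
mat medium [ 563.21  -328.854   -3.093] 12.5 1226
mat medium [ 563.395 -328.479   -3.095] 50.8 2731
mat medium [ 563.381 -328.445   -3.095] 66.5 3957
mat long [628.489  94.477  -2.892] 15.5 1482
mat long [628.611  94.451  -2.889] 41.4 1309
mat long [628.499  94.319  -2.896] 56.1 2791
trays [ 6.38182e+02 -1.07929e+02  6.35033e+02 -1.08123e+02  6.35493e+02
 -1.09082e+02 -8.60000e-02] 75.7 1152
trays [ 6.36042e+02 -1.09424e+02  6.34998e+02 -1.08261e+02  6.34546e+02
 -1.07217e+02 -8.10000e-02] 170.0 3535
trays [ 6.37184e+02 -1.08071e+02  6.37670e+02 -1.08268e+02  6.35910e+02
 -1.09069e+02 -8.40000e-02] 77.8 1152
trays [ 6.36355e+02 -1.08795e+02  6.33417e+02 -1.08016e+02  6.35504e+02
 -1.07796e+02 -8.00000e-02] 173.3 3535
dice_cup [436.5  30.7] 6.4 183
dice_cup [436.1  30.2] 23.7 478
dice_cup [436.5  30.6] 30.6 661
rook [377.5 211.2] 27.3 63
rook [378.1 211.7] 45.2 200
rook [378.4 210.2] 73.8 263
```

```bash
sed -i 's/i\[...,0\]>80/i[...,0]>35/; s/>3\*i\[...,1\]/>2.2*i[...,1]/; s/>3\*i\[...,2\]/>2.2*i[...,2]/' h.py; python3 - <<'E'
from workcell import cams
from h import *
T,S=shot(cams,"top"),shot(cams,"side")
rt,rs=red(T.im),red(S.im)
V=[(T,rt,[380,125,430,200]),(S,rs,[350,205,445,285])]
md=lambda x:tray(x[0],x[1],x[6],90,60)+tray(x[2],x[3],x[6],130,30)+tray(x[4],x[5],x[6],170,0)
for vv in(V[:1],V[1:],V):
    x,f,a=fit(vv,md,[637,-108.5,635,-108,635,-108,-.085],[8,4,8,4,8,4,.05]);print(x.round(3),round(f,1),round(a))
    # common-axis model
x2,f,a=fit(V,lambda p:md([p[0]+np.cos(p[2])*p[3],p[1]+np.sin(p[2])*p[3],p[0]+np.cos(p[2])*p[4],p[1]+np.sin(p[2])*p[4],p[0],p[1],p[2]]),[635,-108,-.085,0,0],[5,5,.05,8,8]);print(x2.round(3),f)
out=[]
for c,m,r in V:
    im=cv2.resize(c.im[r[1]:r[3],r[0]:r[2]],None,fx=7,fy=7,interpolation=cv2.INTER_NEAREST)
    for L,z,i in((90,60,0),(130,30,2),(170,0,4)):
        q=np.array(box(x[i],x[i+1],x[6],L,66,z+34,z+34))[[0,2,6,4]]
        cv2.polylines(im,[np.round((c.proj(q)-r[:2]+.5)*7).astype(int)],1,(255,255,255),1)
    out.append(cv2.copyMakeBorder(im,0,max(0,560-im.shape[0]),0,0,0))
o=cv2.hconcat(out);o=o[:,:];o=cv2.resize(o,None,fx=.75,fy=.75);print(o.shape);cv2.imwrite("pics/tr.png",o[:,:,::-1])
E
```

```text
[ 6.37958e+02 -1.08484e+02  6.34953e+02 -1.08086e+02  6.34374e+02
 -1.08391e+02 -8.40000e-02] 20.9 1219
[ 6.36606e+02 -1.10066e+02  6.34137e+02 -1.09066e+02  6.34320e+02
 -1.07116e+02 -7.60000e-02] 31.8 2441
[ 6.36843e+02 -1.09162e+02  6.34513e+02 -1.08549e+02  6.34141e+02
 -1.07801e+02 -8.10000e-02] 64.6 3660
[ 6.33763e+02 -1.08197e+02 -8.20000e-02  3.43000e+00  7.30000e-01] 69.8828125
(420, 761, 3)
```

View pics/tr.png

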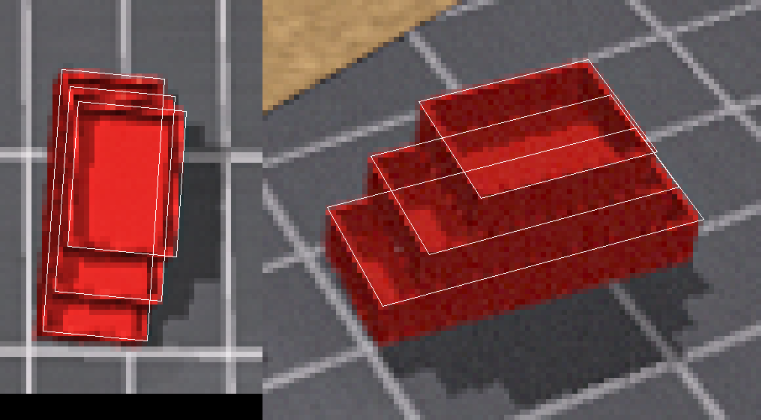

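```bash
cat > p.py <<'E'
import sys,numpy as np
from workcell import ctrl
from scipy.spatial.transform import Rotation as R
# usage: p.py x y z psi [x y z psi ...]  (psi = heading of tool x)
o=ctrl.get_obs();M=R.from_rotvec(o["orientation"]).as_matrix();p=np.array(o["ee_pos"]);psi=np.arctan2(M[1,0],M[0,0])
print("t",round(o["t"],2),"p",p.round(1),"psi",round(psi,4),"tilt",M[:2,2].round(4),"w",round(o["width"],1),"F",o["ft_force"].round(1),"g",o["grasp_force"],"q",o["qpos"].round(2))
a=[float(v) for v in sys.argv[1:]]
for i in range(0,len(a),4):
    q=np.array(a[i:i+3]);t=(a[i+3]-psi+np.pi)%(2*np.pi)-np.pi
    u=-np.degrees(t)/5;psi=psi+t
    ex=np.array([np.cos(psi),np.sin(psi)]);ey=np.array([np.sin(psi),-np.cos(psi)])
    d=(q-p);s=np.array([d[:2]@ex,d[:2]@ey,-d[2]])/25
    n=max(1,int(np.ceil(max(abs(s).max(),np.linalg.norm(s)*25/41))))
    print("turn units",round(u,3),"| after turn shift units total",s.round(2),"n",n,"each",(s/n).round(3));p=q
E
python3 p.py 636.8 -109 160 3.0606 636.8 -109 68 3.0606
```

```text
t 1.5 p [241.5 576.5 197.6] psi 2.7448 tilt [0. 0.] w 88.0 F [-0.7  0.3 -0.5] g 0.0 q [ 1.15  0.42  1.63  0.    1.09 -0.02]
turn units -3.619 | after turn shift units total [-17.98 -26.05   1.5 ] n 27 each [-0.666 -0.965  0.056]
turn units -0.0 | after turn shift units total [0.   0.   3.68] n 4 each [0.   0.   0.92]
```

Call:
move_arm --steps '[[[0, 0, 0], -0.905, 0], [[0, 0, 0], -0.905, 0], [[0, 0, 0], -0.905, 0], [[0, 0, 0], -0.904, 0], [[-0.67, -0.965, 0], 0, 0], [[-0.67, -0.965, 0], 0, 0], [[-0.67, -0.965, 0], 0, 0], [[-0.67, -0.965, 0], 0, 0], [[-0.67, -0.965, 0], 0, 0], [[-0.67, -0.965, 0], 0, 0], [[-0.67, -0.965, 0], 0, 0], [[-0.67, -0.965, 0], 0, 0], [[-0.67, -0.965, 0], 0, 0], [[-0.67, -0.965, 0], 0, 0], [[-0.67, -0.965, 0], 0, 0], [[-0.67, -0.965, 0], 0, 0], [[-0.67, -0.965, 0], 0, 0], [[-0.67, -0.965, 0], 0, 0], [[-0.67, -0.965, 0], 0, 0], [[-0.67, -0.965, 0], 0, 0]]'

```text
t: 3.17
ee_pos: [478.0, 168.7, 197.8]
orientation: [0.127, 3.139, 0.0]
ft_force: [0.8, 0.1, -0.5]
width: 88.1
grasp_force: 0.0
```

Call:
move_arm --steps '[[[-0.67, -0.965, 0], 0, 0], [[-0.67, -0.965, 0], 0, 0], [[-0.67, -0.965, 0], 0, 0], [[-0.67, -0.965, 0], 0, 0], [[-0.67, -0.965, 0], 0, 0], [[-0.67, -0.965, 0], 0, 0], [[-0.66, -0.965, 0], 0, 0], [[-0.65, -0.965, 0], 0, 0], [[-0.62, -0.965, 0], 0, 0], [[-0.62, -0.965, 0], 0, 0], [[-0.62, -0.965, 0], 0, 0], [[0, 0, 0.75], 0, 0], [[0, 0, 0.75], 0, 0], [[0, 0, 0], 0, 0], [[0, 0, 0], 0, 0], [[0, 0, 0], 0, 0]]'

```text
t: 4.5
ee_pos: [635.5, -108.9, 160.9]
orientation: [0.127, 3.138, -0.0]
ft_force: [0.5, -0.7, -1.0]
width: 87.6
grasp_force: 0.0
```

```bash
python3 p.py 636.8 -109 68.5 3.0606
```

```text
t 4.5 p [ 635.5 -108.9  160.9] psi 3.061 tilt [ 0.0006 -0.0001] w 87.6 F [ 0.5 -0.7 -1. ] g 0.0 q [-0.19  0.49  1.61  0.    1.04 -1.68]
turn units 0.004 | after turn shift units total [-0.05 -0.    3.69] n 4 each [-0.013 -0.     0.924]
```

Call:
move_arm --steps '[[[-0.05, 0, 0.9], 0, 0], [[0, 0, 0.9], 0, 0], [[0, 0, 0.9], 0, 0], [[0, 0, 0.5], 0, 0], [[0, 0, 0.48], 0, 0], [[0, 0, 0], 0, 0], [[0, 0, 0], 0, 0], [[0, 0, 0], 0, 0.5], [[0, 0, 0], 0, 1], [[0, 0, 0], 0, 1], [[0, 0, 0], 0, 1], [[0, 0, 0], 0, 1], [[0, 0, 0], 0, 1], [[0, 0, 0], 0, 1], [[0, 0, 0], 0, 1]]'

```text
t: 5.75
ee_pos: [636.3, -109.2, 68.2]
orientation: [0.127, 3.139, -0.0]
ft_force: [0.5, -0.3, -0.2]
width: 37.9
grasp_force: 0.0
```

```bash
python3 p.py 636.8 -109 130 3.0606 572 318.7 60 2.808 572 318.7 12 2.808
```

```text
t 5.75 p [ 636.3 -109.2   68.2] psi 3.0605 tilt [ 0.0002 -0.    ] w 37.9 F [ 0.5 -0.3 -0.2] g 0.0 q [-0.19  0.61  1.66 -0.    0.87 -1.68]
turn units -0.001 | after turn shift units total [-0.02  0.01 -2.47] n 3 each [-0.006  0.003 -0.824]
turn units 2.895 | after turn shift units total [ 8.05 15.32  2.8 ] n 16 each [0.503 0.957 0.175]
turn units -0.0 | after turn shift units total [0.   0.   1.92] n 2 each [0.   0.   0.96]
```

```bash
python3 - <<'E'
from workcell import cams
from h import *
a=shot(cams,"side").im[170:300,320:480];b=shot(cams,"top").im[100:230,340:470]
o=cv2.hconcat([cv2.resize(x,None,fx=2.75,fy=2.75,interpolation=2) for x in(a,b)]);cv2.imwrite("pics/g1.png",o[:,:,::-1])
E
```

```text
(no output)
```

View pics/g1.png

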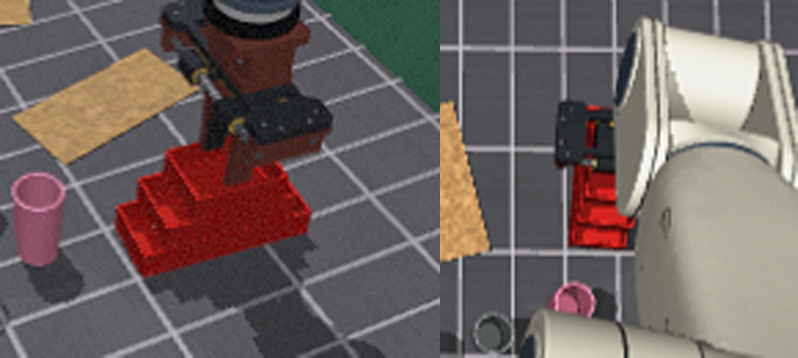

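```bash
python3 - <<'E'
from workcell import cams,ctrl
from h import *
S=shot(cams,"side");r=[355,195,445,285];im=cv2.resize(S.im[r[1]:r[3],r[0]:r[2]],None,fx=6.5,fy=6.5,interpolation=2)
M=lambda P,c:cv2.polylines(im,[np.round((S.proj(P)-r[:2]+.5)*6.5).astype(int)],1,c,1)
M(np.array(box(636.8,-109,-.081,90,66,94,94))[[0,2,6,4]],(255,255,255))
M(np.array(box(636.3,-109.2,-.081,20,37.9,68,68))[[0,2,6,4]],(0,255,0))
M(np.array(box(636.3,-109.2,-.081,20,88,68,68))[[0,2,6,4]],(0,255,255))
cv2.imwrite("pics/g2.png",im[:,:,::-1]);print(ctrl.get_obs()["width"])
E
```

```text
26.007564632754818
```

View pics/g2.png

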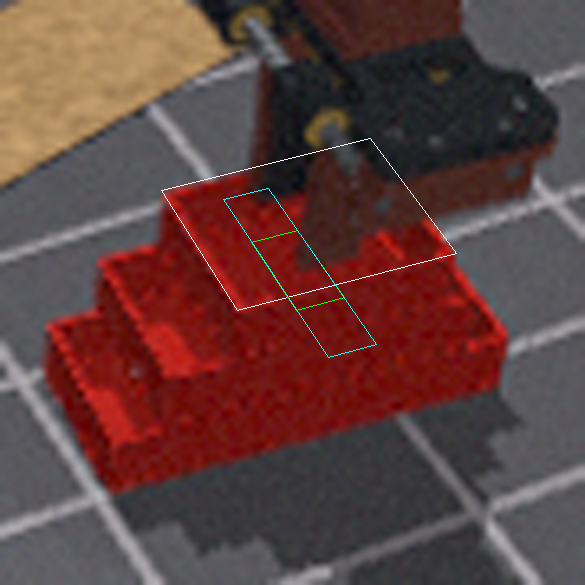

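```bash
python3 - <<'E'
from workcell import cams,ctrl
from h import *
S=shot(cams,"side")
for u in((300,268),(358,257),(330,265)):
  print([S.back((355+u[0]/6.5,195+u[1]/6.5),z)[0].round(0) for z in(68,80,94,105)])
o=ctrl.get_obs();print(o["width"],o["ee_pos"],o["grasp_force"],o["ft_force"])
E
```

```text
[array([ 638., -111.,   68.]), array([ 631., -120.,   80.]), array([ 622., -131.,   94.]), array([ 615., -140.,  105.])]
[array([ 662., -115.,   68.]), array([ 654., -124.,   80.]), array([ 644., -135.,   94.]), array([ 637., -143.,  105.])]
[array([ 649., -114.,   68.]), array([ 642., -123.,   80.]), array([ 633., -134.,   94.]), array([ 626., -143.,  105.])]
21.9966325288735 [ 636.08513121 -109.09470476   67.80844665] 0.0 [ 0.39605965  0.17479727 -0.57265611]
```

Call:
move_arm --steps '[[[0, 0, -0.8], 0, 1], [[0, 0, -0.8], 0, 1], [[0, 0, -0.8], 0, 1], [[0, 0, 0], 0, 1], [[0, 0, 0], 0, 1], [[0, 0, 0], 0, 1]]'

```text
t: 6.45
ee_pos: [635.7, -109.0, 127.2]
orientation: [-0.127, -3.138, -0.0]
ft_force: [-0.9, -0.4, -0.4]
width: 0.4
grasp_force: 0.0
```

```bash
python3 - <<'E'
from workcell import cams,ctrl
from h import *
o=ctrl.get_obs();print(ctrl.grip_depth,o["width"],o["ee_pos"],o["ft_force"],o["moment"])
S=shot(cams,"side");r=[355,175,445,265];im=cv2.resize(S.im[r[1]:r[3],r[0]:r[2]],None,fx=6.5,fy=6.5,interpolation=2)
p=np.array(o["ee_pos"])
for z,c in((0,(0,255,0)),(20,(0,255,255)),(-20,(255,255,0))):
    u=np.round((S.proj([p+[0,0,z]])[0]-r[:2]+.5)*6.5).astype(int);cv2.drawMarker(im,u.tolist(),c,0,12)
cv2.imwrite("pics/g3.png",im[:,:,::-1])
E
```

```text
18.700000000000003 0.3787153469343645 [ 635.72107341 -109.00256634  127.19274834] [-0.91660332 -0.4188614  -0.44772882] [-0.01715585 -0.01138844  0.01352628]
```

View pics/g3.png

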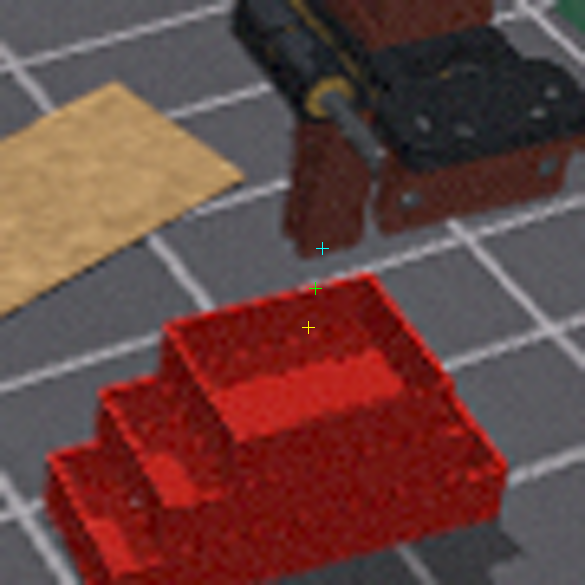

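```bash
python3 - <<'E'
from workcell import cams,ctrl
from h import *
S=shot(cams,"side")
for u in((303,258),(362,240),(285,238)):
  print([S.back((355+u[0]/6.5-.5,175+u[1]/6.5-.5),z)[0].round(0) for z in(127,140,150,160)])
T=shot(cams,"top");cv2.imwrite("pics/g4.png",cv2.resize(T.im[100:260,340:500],None,fx=4,fy=4)[:,:,::-1])
for n in("rook","dice_cup"):pass
E
```

```text
[array([641., -93., 127.]), array([ 632., -104.,  140.]), array([ 625., -113.,  150.]), array([ 618., -122.,  160.])]
[array([666., -93., 127.]), array([ 657., -105.,  140.]), array([ 650., -113.,  150.]), array([ 642., -122.,  160.])]
[array([640., -81., 127.]), array([631., -92., 140.]), array([ 624., -101.,  150.]), array([ 618., -110.,  160.])]
```

```bash
python3 p.py 560 -200 127 3.0606
```

```text
t 6.6 p [ 635.4 -109.   126.6] psi 3.0606 tilt [-0.0023  0.0004] w 0.7 F [-0.   0.  -0.1] g 0.0 q [-0.19  0.53  1.63 -0.    0.98 -1.68]
turn units 0.0 | after turn shift units total [ 2.71 -3.87 -0.01] n 4 each [ 0.678 -0.968 -0.004]
```

Call:
move_arm --steps '[[[0.68, -0.968, 0], 0, 1], [[0.68, -0.968, 0], 0, 1], [[0.68, -0.968, 0], 0, 1], [[0.68, -0.968, 0], 0, 1], [[0, 0, 1], 0, 1], [[0, 0, 1], 0, 1], [[0, 0, 1], 0, 1], [[0, 0, 1], 0, 1], [[0, 0, 0.6], 0, 1], [[0, 0, 0], 0, 1], [[0, 0, 0], 0, 1], [[0, 0, 0], 0, 1], [[0, 0, 0.2], 0, 1], [[0, 0, 0.2], 0, 1], [[0, 0, 0], 0, 1], [[0, 0, 0], 0, 1]]'

```text
t: 7.93
ee_pos: [560.7, -200.1, 3.2]
orientation: [0.127, 3.139, -0.0]
ft_force: [0.6, 0.2, -0.1]
width: 0.6
grasp_force: 0.0
```

```bash
python3 p.py; python3 - <<'E'
from workcell import cams,ctrl
from h import *
S=shot(cams,"side");p=np.array(ctrl.get_obs()["ee_pos"]);c=S.proj([p])[0].astype(int);r=[c[0]-50,c[1]-60,c[0]+50,c[1]+35]
im=cv2.resize(S.im[r[1]:r[3],r[0]:r[2]],None,fx=6,fy=6,interpolation=2)
for z,q in((0,(0,255,0)),(20,(0,255,255))):
    u=np.round((S.proj([p+[0,0,z]])[0]-r[:2]+.5)*6).astype(int);cv2.drawMarker(im,u.tolist(),q,0,12)
cv2.imwrite("pics/g5.png",im[:,:,::-1]);print(r)
E
```

```text
t 7.93 p [ 560.7 -200.1    3.2] psi 3.0607 tilt [ 0.0001 -0.    ] w 0.6 F [ 0.6  0.2 -0.1] g 0.0 q [-0.36  0.65  1.79 -0.    0.7  -1.85]
[np.int64(339), np.int64(229), np.int64(439), np.int64(324)]
```

View pics/g5.png

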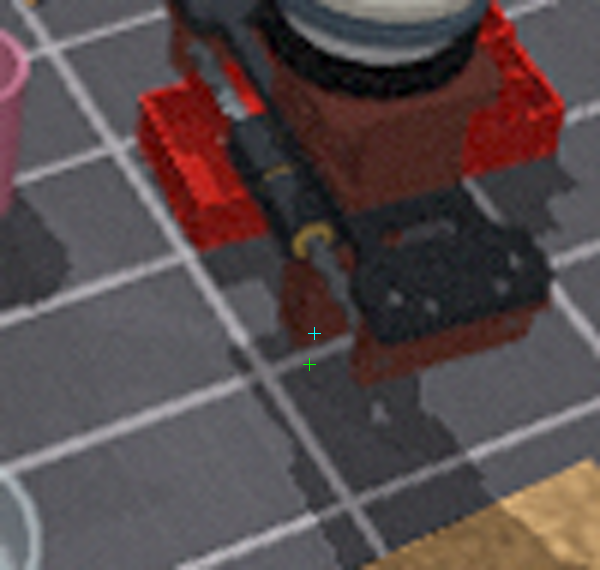

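Call:
move_arm --steps '[[[0, 0, -1], 0, 1], [[0, 0, -1], 0, 1], [[0, 0, -1], 0, 1], [[0, 0, -1], 0, 1], [[-1, 0.3, 0], 0, 1], [[-1, 0.3, 0], 0, 1], [[-1, 0.3, 0], 0, 1], [[-1, 0, 0], 0, 1], [[-1, 0, 0], 0, 1], [[-1, 0, 0], 0, 1], [[-1, 0, 0], 0, 1], [[-1, 0, 0], 0, 1], [[-0.8, 0, 0], 0, 1], [[0, 0, 1], 0, 1], [[0, 0, 1], 0, 1], [[0, 0, 1], 0, 1], [[0, 0, 1], 0, 1], [[0, 0, 0.2], 0, 1], [[0, 0, 0], 0, 1], [[0, 0, 0], 0, 1]]'

```text
t: 9.65
ee_pos: [782.3, -195.6, -1.0]
orientation: [0.127, 3.138, -0.0]
ft_force: [0.1, 0.6, -0.2]
width: 0.5
grasp_force: 0.0
```

Call:
move_arm --steps '[[[0, 0, 0.2], 0, 1], [[0, 0, 0.2], 0, 1], [[0, 0, 0.1], 0, 1], [[0, 0, 0], 0, 1], [[0, 0, 0], 0, 1]]'

```text
t: 10.07
ee_pos: [781.8, -195.5, -14.2]
orientation: [0.127, 3.139, -0.0]
ft_force: [-0.2, -1.3, 0.3]
width: 0.5
grasp_force: 0.0
```

Call:
move_arm --steps '[[[0, 0, 0.1], 0, 1], [[0, 0, 0], 0, 1]]'

```text
t: 10.23
ee_pos: [781.8, -195.5, -17.1]
orientation: [-0.127, -3.139, 0.0]
ft_force: [0.0, -0.0, -0.3]
width: 0.6
grasp_force: 0.0
```

Call:
move_arm --steps '[[[0, 0, 0.1], 0, 1], [[0, 0, 0], 0, 1]]'

```text
t: 10.4
ee_pos: [781.6, -195.4, -19.9]
orientation: [-0.127, -3.138, -0.0]
ft_force: [-0.5, -0.1, -0.4]
width: 0.6
grasp_force: 0.0
```

Call:
move_arm --steps '[[[0, 0, 0.08], 0, 1], [[0, 0, 0], 0, 1]]'

```text
t: 10.57
ee_pos: [781.6, -195.4, -21.9]
orientation: [-0.127, -3.139, -0.0]
ft_force: [-0.6, -0.8, -0.5]
width: 0.4
grasp_force: 0.0
```

Call:
move_arm --steps '[[[0, 0, 0.08], 0, 1], [[0, 0, 0], 0, 1]]'

```text
t: 10.73
ee_pos: [781.6, -195.4, -23.8]
orientation: [-0.127, -3.139, -0.0]
ft_force: [0.0, -0.5, 0.5]
width: 0.4
grasp_force: 0.0
```

Call:
move_arm --steps '[[[0, 0, 0.05], 0, 1], [[0, 0, 0], 0, 1]]'

```text
t: 10.9
ee_pos: [782.0, -195.5, -24.5]
orientation: [0.127, 3.139, -0.0]
ft_force: [0.5, -0.0, -0.3]
width: 0.7
grasp_force: 0.0
```

Call:
move_arm --steps '[[[0, 0, 0.04], 0, 1], [[0, 0, 0], 0, 1]]'

```text
t: 11.07
ee_pos: [782.0, -195.5, -24.7]
orientation: [0.127, 3.139, -0.0]
ft_force: [-2.5, 0.5, 5.7]
width: 0.3
grasp_force: 3.0
```

Call:
move_arm --steps '[[[0, 0, 0.04], 0, 1], [[0, 0, 0], 0, 1]]'

```text
t: 11.23
ee_pos: [782.1, -195.5, -24.7]
orientation: [0.127, 3.139, -0.0]
ft_force: [-5.2, 0.8, 12.0]
width: 0.3
grasp_force: 5.6
```

Call:
move_arm --steps '[[[0, 0, 0.04], 0, 1], [[0, 0, 0], 0, 1]]'

```text
t: 11.4
ee_pos: [782.1, -195.5, -24.7]
orientation: [0.127, 3.139, -0.0]
ft_force: [-7.5, 2.1, 16.9]
width: 0.4
grasp_force: 8.3
```

Call:
move_arm --steps '[[[0, 0, 0.04], 0, 1], [[0, 0, 0], 0, 1]]'

```text
t: 11.57
ee_pos: [782.1, -195.5, -24.8]
orientation: [-0.127, -3.139, 0.0]
ft_force: [-9.8, 3.3, 22.5]
width: 0.6
grasp_force: 10.9
```

Call:
move_arm --steps '[[[0, 0, -0.5], 0, 0.5], [[0, 0, -1], 0, 0], [[0, 0, -1], 0, 0], [[0, 0, -1], 0, 0], [[0, 0, -1], 0, 0], [[0, 0, -1], 0, 0], [[0, 0, 0], 0, 0], [[0, 0, 0], 0, 0], [[0, 0, 0], 0, 0]]'

```text
t: 12.32
ee_pos: [781.2, -195.3, 107.9]
orientation: [-0.127, -3.138, -0.0]
ft_force: [-0.5, -0.4, 0.0]
width: 57.0
grasp_force: 0.0
```

```bash
sed -i 's/p=np.array(o\["ee_pos"\])/p=np.array(o["ee_pos"])+[0,0,24.7]/' p.py; python3 p.py 636.8 -109 130 3.0606 636.8 -109 69 3.0606
```

```text
t 12.32 p [ 781.2 -195.3  132.6] psi 3.0606 tilt [-0.0011  0.0003] w 57.0 F [-0.5 -0.4  0. ] g 0.0 q [-0.26  0.78  1.22 -0.    1.15 -1.75]
turn units 0.0 | after turn shift units total [6.04 2.97 0.11] n 7 each [0.863 0.425 0.015]
turn units -0.0 | after turn shift units total [0.   0.   2.44] n 3 each [0.    0.    0.813]
```

Call:
move_arm --steps '[[[0.863, 0.425, 0], 0, 0], [[0.863, 0.425, 0], 0, 0], [[0.863, 0.425, 0], 0, 0], [[0.863, 0.425, 0], 0, 0], [[0.863, 0.425, 0], 0, 0], [[0.863, 0.425, 0], 0, 0], [[0.863, 0.425, 0], 0, 0], [[0, 0, 0], 0, 0], [[0, 0, 0], 0, 0], [[0, 0, 0], 0, 0]]'

```text
t: 13.15
ee_pos: [637.5, -109.2, 108.0]
orientation: [-0.127, -3.138, -0.0]
ft_force: [-1.0, 0.4, 0.9]
width: 88.0
grasp_force: 0.0
```

```bash
python3 p.py 636.8 -109 69 3.0606
```

```text
t 13.15 p [ 637.5 -109.2  132.7] psi 3.0608 tilt [-0.0007  0.0001] w 88.0 F [-1.   0.4  0.9] g 0.0 q [-0.19  0.56  1.64 -0.    0.95 -1.68]
turn units 0.002 | after turn shift units total [0.03 0.01 2.55] n 3 each [0.01  0.002 0.849]
```

Call:
move_arm --steps '[[[0.02, 0, 0.5], 0, 0], [[0, 0, 0.5], 0, 0], [[0, 0, 0.5], 0, 0], [[0, 0, 0.4], 0, 0], [[0, 0, 0.35], 0, 0], [[0, 0, 0.3], 0, 0], [[0, 0, 0], 0, 0], [[0, 0, 0], 0, 0.2], [[0, 0, 0], 0, 0.5], [[0, 0, 0], 0, 1], [[0, 0, 0], 0, 1], [[0, 0, 0], 0, 1], [[0, 0, 0], 0, 1], [[0, 0, 0], 0, 1], [[0, 0, 0], 0, 1]]'

```text
t: 14.4
ee_pos: [637.4, -109.2, 45.8]
orientation: [0.127, 3.138, -0.0]
ft_force: [0.1, 1.0, 5.3]
width: 65.7
grasp_force: 30.0
```

```bash
python3 p.py 636.8 -109 130 3.0606 572 318.7 130 2.808 572 318.7 13 2.808
```

```text
t 14.4 p [ 637.4 -109.2   70.5] psi 3.0606 tilt [ 0.0012 -0.0002] w 65.7 F [0.1 1.  5.3] g 29.99972015619278 q [-0.19  0.64  1.66  0.    0.84 -1.68]
turn units -0.0 | after turn shift units total [ 0.02  0.01 -2.38] n 3 each [ 0.008  0.002 -0.793]
turn units 2.895 | after turn shift units total [ 8.05 15.32 -0.  ] n 16 each [ 0.503  0.957 -0.   ]
turn units -0.0 | after turn shift units total [0.   0.   4.68] n 5 each [0.    0.    0.936]
```

Call:
move_arm --steps '[[[0, 0, -0.4], 0, 1], [[0, 0, -0.6], 0, 1], [[0, 0, -0.8], 0, 1], [[0, 0, -0.8], 0, 1], [[0, 0, 0], 0, 1], [[0, 0, 0], 0, 1]]'

```text
t: 14.9
ee_pos: [637.5, -109.2, 111.2]
orientation: [0.127, 3.137, -0.001]
ft_force: [-0.7, 0.1, -0.2]
width: 65.7
grasp_force: 30.0
```

```bash
python3 p.py 572 318.7 133 2.808; cat > fittray.py <<'E'
# fittray.py cam(s) L z x y yaw roi-half : fit one tray silhouette
import sys
from workcell import cams
from h import *
names=sys.argv[1].split(",");L,z,x,y,w=map(float,sys.argv[2:7])
V=[]
for n in names:
    c=shot(cams,n);u=c.proj(np.vstack(tray(x,y,w,L,z)));r=[*(u.min(0)-6).astype(int),*(u.max(0)+7).astype(int)]
    V.append((c,red(c.im),r))
for vv in ([[v] for v in V]+([V] if len(V)>1 else [])):
    q,f,a=fit(vv,lambda p:tray(*p,L,z),[x,y,w],[4,4,.04]);print(q.round(3),round(f,1),round(a))
E
python3 - <<'E'
from workcell import cams
from h import *
S=shot(cams,"side");r=[345,165,455,275];im=cv2.resize(S.im[r[1]:r[3],r[0]:r[2]],None,fx=5.4,fy=5.4,interpolation=2)
cv2.imwrite("pics/g6.png",im[:,:,::-1])
E
```

```text
t 14.9 p [ 637.5 -109.2  135.9] psi 3.0606 tilt [ 0.0022 -0.0004] w 65.7 F [-0.7  0.1 -0.2] g 29.99875009059906 q [-0.19  0.55  1.64 -0.    0.95 -1.68]
turn units 2.894 | after turn shift units total [ 8.08 15.32  0.12] n 16 each [0.505 0.957 0.007]
```

View pics/g6.png

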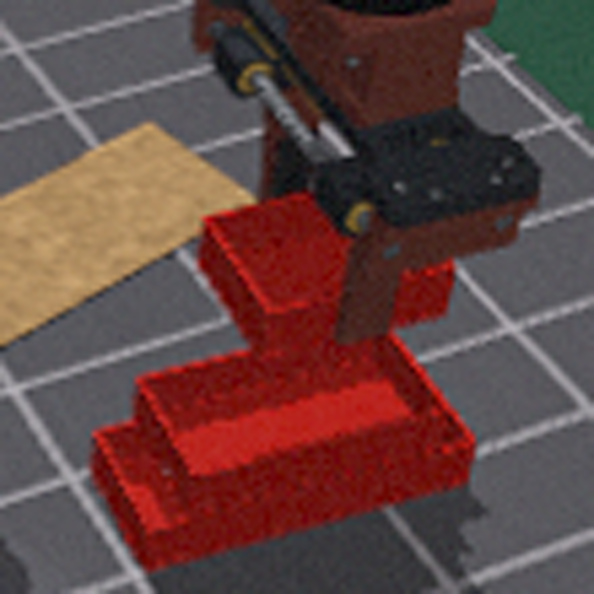

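Call:
move_arm --steps '[[[0, 0, 0], 0.965, 1], [[0, 0, 0], 0.965, 1], [[0, 0, 0], 0.964, 1], [[0.3, 0.6, 0], 0, 1], [[0.505, 0.957, 0], 0, 1], [[0.505, 0.957, 0], 0, 1], [[0.505, 0.957, 0], 0, 1], [[0.505, 0.957, 0], 0, 1], [[0.505, 0.957, 0], 0, 1], [[0.505, 0.957, 0], 0, 1], [[0.505, 0.957, 0], 0, 1], [[0.505, 0.957, 0], 0, 1], [[0.505, 0.957, 0], 0, 1], [[0.505, 0.957, 0], 0, 1], [[0.505, 0.957, 0], 0, 1], [[0.505, 0.957, 0], 0, 1], [[0.505, 0.957, 0], 0, 1], [[0.505, 0.957, 0], 0, 1], [[0.5, 0.957, 0], 0, 1]]'

```text
t: 16.53
ee_pos: [571.3, 310.2, 108.6]
orientation: [-0.517, -3.097, 0.002]
ft_force: [-0.1, 0.3, -0.8]
width: 65.8
grasp_force: 30.0
```

Call:
move_arm --steps '[[[0.2, 0.37, 0], 0, 1], [[0, 0, 1], 0, 1], [[0, 0, 1], 0, 1], [[0, 0, 1], 0, 1], [[0, 0, 0], 0, 1], [[0, 0, 0], 0, 1], [[0, 0, 0], 0, 1], [[0, 0, 0], 0, 1]]'

```text
t: 17.2
ee_pos: [572.6, 319.4, 36.6]
orientation: [0.521, 3.096, 0.002]
ft_force: [-0.2, 0.7, -0.5]
width: 65.8
grasp_force: 30.0
```

```bash
python3 p.py 572 318.7 15 2.808; python3 fittray.py side 90 49 572 319 2.808
```

```text
t 17.2 p [572.6 319.4  61.3] psi 2.8082 tilt [0.002 0.001] w 65.8 F [-0.2  0.7 -0.5] g 29.9986070394516 q [ 0.49  0.67  1.64 -0.    0.83 -0.75]
turn units 0.003 | after turn shift units total [ 0.01 -0.03  1.85] n 2 each [ 0.007 -0.017  0.926]
[571.958 321.219   2.82 ] 190.6 344
```

Call:
move_arm --steps '[[[0, -0.03, 0.7], 0, 1], [[0, 0, 0.5], 0, 1], [[0, 0, 0.35], 0, 1], [[0, 0, 0.2], 0, 1], [[0, 0, 0], 0, 1], [[0, 0, 0], 0, 1]]'

```text
t: 17.75
ee_pos: [571.3, 318.2, -8.8]
orientation: [-0.521, -3.098, 0.0]
ft_force: [0.5, 0.2, -1.3]
width: 65.7
grasp_force: 30.0
```

Call:
move_arm --steps '[[[0, 0, 0.1], 0, 1], [[0, 0, 0], 0, 1], [[0, 0, 0], 0, 1]]'

```text
t: 18.0
ee_pos: [571.6, 318.4, -10.9]
orientation: [0.521, 3.098, 0.0]
ft_force: [0.3, 0.1, -0.5]
width: 65.8
grasp_force: 30.0
```

Call:
move_arm --steps '[[[0, 0, 0.03], 0, 1], [[0, 0, 0], 0, 1], [[0, 0, 0], 0, 0.2], [[0, 0, 0], 0, 0], [[0, 0, 0], 0, 0], [[0, 0, 0], 0, 0], [[0, 0, 0], 0, 0], [[0, 0, 0], 0, 0], [[0, 0, -0.5], 0, 0], [[0, 0, -1], 0, 0], [[0, 0, -1], 0, 0], [[0, 0, -1], 0, 0], [[0, 0, -1], 0, 0], [[0, 0, 0], 0, 0]]'

```text
t: 19.17
ee_pos: [574.5, 320.0, 106.9]
orientation: [0.52, 3.091, 0.009]
ft_force: [0.8, 1.6, 0.2]
width: 87.9
grasp_force: 0.0
```

```bash
python3 p.py 634.5 -108.5 126 3.0606; python3 fittray.py side,top 90 3 572 319 2.808;  python3 fittray.py side,top 130 30 634.5 -108.5 -.081
```

```text
t 19.17 p [574.5 320.  131.6] psi 2.8081 tilt [0.0079 0.0042] w 87.9 F [0.8 1.6 0.2] g 0.0 q [ 0.49  0.57  1.62 -0.    0.94 -0.75]
turn units -2.894 | after turn shift units total [ -3.78 -16.89   0.23] n 17 each [-0.222 -0.993  0.013]
[570.38  316.762   2.805] 20.1 497
[572.756 317.792   2.847] 585.2 7
[570.964 316.48    2.81 ] 606.2 504
[ 6.26666e+02 -1.25925e+02 -9.60000e-02] 541.8 2104
[ 6.34311e+02 -1.06142e+02 -8.30000e-02] 230.6 1153
[ 6.32264e+02 -1.09336e+02 -7.90000e-02] 892.1 3257
```

```bash
python3 - <<'E'
from workcell import cams
from h import *
S=shot(cams,"side");T=shot(cams,"top")
V=[(S,red(S.im),[350,205,445,285]),(T,red(T.im),[380,125,430,200])]
for vv in (V[:1],V[1:],V):
    x,f,a=fit(vv,lambda x:tray(x[0],x[1],x[4],130,30)+tray(x[2],x[3],x[4],170,0),[634.5,-108.5,634.5,-108,-.081],[5,3,5,3,.03]);print(x.round(3),round(f,1),round(a))
E
```

```text
[ 6.33813e+02 -1.09494e+02  6.34219e+02 -1.07154e+02 -7.50000e-02] 31.8 2146
[ 6.34758e+02 -1.07946e+02  6.34020e+02 -1.08392e+02 -8.40000e-02] 21.5 1156
[ 6.33808e+02 -1.08562e+02  6.33834e+02 -1.07956e+02 -7.80000e-02] 64.6 3302
```

Call:
move_arm --steps '[[[0, 0, 0], -0.965, 0], [[0, 0, 0], -0.965, 0], [[0, 0, 0], -0.964, 0], [[-0.22, -0.96, 0], 0, 0], [[-0.22, -0.96, 0], 0, 0], [[-0.22, -0.96, 0], 0, 0], [[-0.22, -0.96, 0], 0, 0], [[-0.22, -0.96, 0], 0, 0], [[-0.22, -0.96, 0], 0, 0], [[-0.22, -0.96, 0], 0, 0], [[-0.22, -0.96, 0], 0, 0], [[-0.22, -0.96, 0], 0, 0], [[-0.22, -0.96, 0], 0, 0], [[-0.22, -0.96, 0], 0, 0], [[-0.22, -0.96, 0], 0, 0], [[-0.22, -0.96, 0], 0, 0], [[-0.22, -0.96, 0], 0, 0], [[-0.22, -0.96, 0], 0, 0], [[-0.22, -0.96, 0], 0, 0]]'

```text
t: 21.05
ee_pos: [627.3, -72.7, 99.3]
orientation: [-0.127, -3.137, -0.0]
ft_force: [0.8, -1.1, -0.4]
width: 87.9
grasp_force: 0.0
```

Call:
move_arm --steps '[[[-0.22, -0.96, 0], 0, 0], [[-0.1, -0.5, 0], 0, 0], [[0, 0, 0], 0, 0], [[0, 0, 0], 0, 0], [[0, 0, 0], 0, 0], [[0, 0, 0], 0, 0]]'

```text
t: 21.55
ee_pos: [632.7, -107.2, 100.3]
orientation: [-0.125, -3.138, -0.0]
ft_force: [-0.3, -0.4, -0.2]
width: 87.4
grasp_force: 0.0
```

```bash
python3 p.py 634.5 -108.5 39 3.0606; python3 fittray.py side,top 90 3 572 319 2.808
```

```text
t 21.55 p [ 632.7 -107.2  125. ] psi 3.0619 tilt [-0.0007  0.0003] w 87.4 F [-0.3 -0.4 -0.2] g 0.0 q [-0.19  0.56  1.65  0.    0.93 -1.68]
turn units 0.015 | after turn shift units total [-0.07 -0.05  3.44] n 4 each [-0.019 -0.011  0.86 ]
[570.428 316.98    2.807] 21.2 497
[571.741 317.257   2.809] 19.0 562
[571.446 316.795   2.82 ] 44.1 1059
```

Call:
move_arm --steps '[[[-0.06, 0.05, 0.8], 0, 0], [[0, 0, 0.8], 0, 0], [[0, 0, 0.6], 0, 0], [[0, 0, 0.5], 0, 0], [[0, 0, 0.4], 0, 0], [[0, 0, 0.3], 0, 0], [[0, 0, 0], 0, 0], [[0, 0, 0], 0, 0.2], [[0, 0, 0], 0, 0.5], [[0, 0, 0], 0, 1], [[0, 0, 0], 0, 1], [[0, 0, 0], 0, 1], [[0, 0, 0], 0, 1], [[0, 0, 0], 0, 1], [[0, 0, 0], 0, 1]]'

```text
t: 22.9
ee_pos: [635.2, -107.7, 16.4]
orientation: [0.127, 3.138, -0.0]
ft_force: [-0.5, 0.6, 5.7]
width: 65.6
grasp_force: 30.0
```

```bash
python3 p.py 634.5 -108.5 115 3.0606 563.4 -328.5 115 3.188 563.4 -328.5 14 3.188
```

```text
t 22.9 p [ 635.2 -107.7   41.1] psi 3.0606 tilt [ 0.0013 -0.0003] w 65.6 F [-0.5  0.6  5.7] g 29.993403553962708 q [-0.19  0.68  1.67 -0.    0.78 -1.68]
turn units -0.001 | after turn shift units total [ 0.03 -0.04 -2.96] n 3 each [ 0.009 -0.012 -0.985]
turn units -1.46 | after turn shift units total [ 3.25 -8.66 -0.  ] n 9 each [ 0.361 -0.962 -0.   ]
turn units -0.0 | after turn shift units total [0.   0.   4.04] n 5 each [0.    0.    0.808]
```

Call:
move_arm --steps '[[[0, 0, -0.5], 0, 1], [[0, 0, -0.8], 0, 1], [[0, 0, -0.9], 0, 1], [[0, 0, -0.9], 0, 1], [[0, 0, 0], -0.73, 1], [[0, 0, 0], -0.73, 1], [[0.2, -0.5, 0], 0, 1], [[0.36, -0.96, 0], 0, 1], [[0.36, -0.96, 0], 0, 1], [[0.36, -0.96, 0], 0, 1], [[0.36, -0.96, 0], 0, 1], [[0.36, -0.96, 0], 0, 1], [[0.36, -0.96, 0], 0, 1], [[0.36, -0.96, 0], 0, 1], [[0.36, -0.96, 0], 0, 1], [[0.17, -0.5, 0], 0, 1], [[0, 0, 0], 0, 1], [[0, 0, 0], 0, 1], [[0, 0, 0], 0, 1]]'

```text
t: 24.48
ee_pos: [563.4, -327.2, 92.9]
orientation: [0.072, -3.14, -0.001]
ft_force: [-0.3, -0.9, -1.0]
width: 66.0
grasp_force: 30.0
```

```bash
python3 p.py 564.3 -328.5 16 3.188
```

```text
t 24.48 p [ 563.4 -327.2  117.6] psi -3.0956 tilt [-0.0005  0.0007] w 66.0 F [-0.3 -0.9 -1. ] g 29.992338716983795 q [-0.54  0.59  1.63  0.    0.93 -2.16]
turn units -0.005 | after turn shift units total [-0.03 -0.05  4.06] n 5 each [-0.006 -0.011  0.813]
```

Call:
move_arm --steps '[[[-0.03, -0.05, 0.8], 0, 1], [[0, 0, 0.9], 0, 1], [[0, 0, 0.9], 0, 1], [[0, 0, 0.7], 0, 1], [[0, 0, 0.5], 0, 1], [[0, 0, 0.26], 0, 1], [[0, 0, 0], 0, 1], [[0, 0, 0], 0, 1], [[0, 0, 0], 0, 1], [[0, 0, 0], 0, 1]]'

```text
t: 25.32
ee_pos: [565.0, -329.6, -7.4]
orientation: [-0.073, 3.139, -0.001]
ft_force: [-0.2, 0.4, -1.0]
width: 65.8
grasp_force: 30.0
```

```bash
python3 p.py 564.3 -328.5 14.1 3.188
```

```text
t 25.32 p [ 565.  -329.6   17.3] psi -3.0951 tilt [ 0.0014 -0.0009] w 65.8 F [-0.2  0.4 -1. ] g 29.99235302209854 q [-0.55  0.73  1.65 -0.    0.76 -2.16]
turn units 0.001 | after turn shift units total [0.03 0.04 0.13] n 1 each [0.028 0.044 0.13 ]
```

Call:
move_arm --steps '[[[0.03, 0.04, 0.1], 0, 1], [[0, 0, 0.03], 0, 1], [[0, 0, 0.02], 0, 1], [[0, 0, 0], 0, 1], [[0, 0, 0], 0, 1], [[0, 0, 0], 0, 0.2], [[0, 0, 0], 0, 0], [[0, 0, 0], 0, 0], [[0, 0, 0], 0, 0], [[0, 0, 0], 0, 0], [[0, 0, 0], 0, 0], [[0, 0, -0.5], 0, 0], [[0, 0, -1], 0, 0], [[0, 0, -1], 0, 0], [[0, 0, -1], 0, 0], [[0, 0, 0], 0, 0], [[0, 0, 0], 0, 0]]'

```text
t: 26.73
ee_pos: [564.8, -329.0, 77.8]
orientation: [-0.073, 3.137, -0.003]
ft_force: [-0.5, -0.8, 0.5]
width: 87.5
grasp_force: 0.0
```

```bash
python3 p.py 634.2 -108 100 3.0616; python3 fittray.py side,top 170 0 634 -108 -.08;python3 fittray.py side 130 3 563 -328 -3.095
```

```text
t 26.73 p [ 564.8 -329.   102.5] psi -3.0952 tilt [ 0.0034 -0.0021] w 87.5 F [-0.5 -0.8  0.5] g 0.0 q [-0.55  0.61  1.64 -0.    0.89 -2.16]
turn units 1.449 | after turn shift units total [-2.06  9.04  0.1 ] n 10 each [-0.206  0.904  0.01 ]
[ 6.33304e+02 -1.07444e+02 -6.60000e-02] 733.4 1106
[ 6.33909e+02 -1.08255e+02 -8.40000e-02] 22.8 1075
[ 6.3314e+02 -1.0797e+02 -7.9000e-02] 763.5 2181
[ 562.611 -328.075   -3.091] 216.7 2031
```

Call:
move_arm --steps '[[[0, 0, 0], 0.73, 0], [[0, 0, 0], 0.73, 0], [[-0.1, 0.45, 0], 0, 0], [[-0.206, 0.904, 0], 0, 0], [[-0.206, 0.904, 0], 0, 0], [[-0.206, 0.904, 0], 0, 0], [[-0.206, 0.904, 0], 0, 0], [[-0.206, 0.904, 0], 0, 0], [[-0.206, 0.904, 0], 0, 0], [[-0.206, 0.904, 0], 0, 0], [[-0.206, 0.904, 0], 0, 0], [[-0.206, 0.904, 0], 0, 0], [[-0.1, 0.454, 0], 0, 0], [[0, 0, 0.8], 0, 0], [[0, 0, 0], 0, 0], [[0, 0, 0], 0, 0], [[0, 0, 0], 0, 0]]'

```text
t: 28.3
ee_pos: [632.6, -107.5, 55.2]
orientation: [-0.127, -3.138, -0.0]
ft_force: [0.4, 0.7, 0.2]
width: 87.6
grasp_force: 0.0
```

```bash
python3 p.py 633.9 -108.2 11 3.0596;python3 fittray.py side 130 3 563 -328 -3.095
```

```text
t 28.3 p [ 632.6 -107.5   79.9] psi 3.0607 tilt [-0.001   0.0001] w 87.6 F [0.4 0.7 0.2] g 0.0 q [-0.19  0.63  1.67 -0.    0.85 -1.68]
turn units 0.012 | after turn shift units total [-0.05 -0.02  2.76] n 3 each [-0.018 -0.008  0.918]
[ 563.01  -328.399   -3.085] 36.6 2205
```

Call:
move_arm --steps '[[[-0.05, 0.02, 0.7], 0, 0], [[0, 0, 0.6], 0, 0], [[0, 0, 0.5], 0, 0], [[0, 0, 0.5], 0, 0], [[0, 0, 0.3], 0, 0], [[0, 0, 0.12], 0, 0], [[0, 0, 0], 0, 0], [[0, 0, 0], 0, 0], [[0, 0, 0], 0, 0.2], [[0, 0, 0], 0, 0.5], [[0, 0, 0], 0, 1], [[0, 0, 0], 0, 1], [[0, 0, 0], 0, 1], [[0, 0, 0], 0, 1], [[0, 0, 0], 0, 1], [[0, 0, 0], 0, 1]]'

```text
t: 29.68
ee_pos: [634.7, -106.8, -12.1]
orientation: [0.127, 3.138, -0.0]
ft_force: [-1.1, 0.4, 5.4]
width: 65.8
grasp_force: 30.0
```

```bash
python3 p.py 633.9 -108 75 3.0607 628.5 94.4 75 3.391
```

```text
t 29.68 p [ 634.7 -106.8   12.6] psi 3.0607 tilt [ 0.0007 -0.0002] w 65.8 F [-1.1  0.4  5.4] g 29.997930228710175 q [-0.19  0.73  1.68 -0.    0.74 -1.68]
turn units 0.0 | after turn shift units total [ 0.03 -0.05 -2.5 ] n 3 each [ 0.009 -0.016 -0.832]
turn units -3.785 | after turn shift units total [-1.79  7.9  -0.  ] n 8 each [-0.224  0.987 -0.   ]
```

Call:
move_arm --steps '[[[0, 0, -0.4], 0, 1], [[0, 0, -0.7], 0, 1], [[0, 0, -0.9], 0, 1], [[0, 0, 0], -0.946, 1], [[0, 0, 0], -0.946, 1], [[0, 0, 0], -0.946, 1], [[0, 0, 0], -0.947, 1], [[-0.1, 0.45, 0], 0, 1], [[-0.224, 0.95, 0], 0, 1], [[-0.224, 0.95, 0], 0, 1], [[-0.224, 0.95, 0], 0, 1], [[-0.224, 0.95, 0], 0, 1], [[-0.224, 0.95, 0], 0, 1], [[-0.224, 0.95, 0], 0, 1], [[-0.224, 0.95, 0], 0, 1], [[-0.15, 0.8, 0], 0, 1], [[0, 0, 0], 0, 1], [[0, 0, 0], 0, 1], [[0, 0, 0], 0, 1], [[0, 0, 0], 0, 1]]'

```text
t: 31.35
ee_pos: [629.5, 95.2, 37.3]
orientation: [0.388, -3.117, 0.0]
ft_force: [-0.6, 0.2, -2.0]
width: 65.7
grasp_force: 30.0
```

```bash
python3 p.py 629.3 94.6 18 3.390
```

```text
t 31.35 p [629.5  95.2  62. ] psi -2.8938 tilt [-0.0003 -0.0002] w 65.7 F [-0.6  0.2 -2. ] g 29.996164441108704 q [ 0.13  0.65  1.69 -0.    0.81 -1.69]
turn units -0.007 | after turn shift units total [ 0.01 -0.02  1.76] n 2 each [ 0.006 -0.01   0.88 ]
```

Call:
move_arm --steps '[[[0, -0.02, 0.7], 0, 1], [[0, 0, 0.5], 0, 1], [[0, 0, 0.36], 0, 1], [[0, 0, 0.2], 0, 1], [[0, 0, 0], 0, 1], [[0, 0, 0], 0, 1], [[0, 0, 0], 0, 1], [[0, 0, 0], 0, 1]]'

```text
t: 32.02
ee_pos: [630.2, 95.4, -6.1]
orientation: [-0.391, 3.116, -0.0]
ft_force: [0.1, 0.1, -0.6]
width: 65.6
grasp_force: 30.0
```

```bash
python3 p.py 629.3 94.6 15.6 3.390
```

```text
t 32.02 p [630.2  95.4  18.6] psi -2.8923 tilt [0.001  0.0001] w 65.6 F [ 0.1  0.1 -0.6] g 29.996334314346313 q [ 0.13  0.71  1.69 -0.    0.74 -1.69]
turn units 0.011 | after turn shift units total [ 0.04 -0.02  0.12] n 1 each [ 0.044 -0.023  0.121]
```

Call:
move_arm --steps '[[[0.04, -0.02, 0.1], 0, 1], [[0, 0, 0.03], 0, 1], [[0, 0, 0], 0, 1], [[0, 0, 0], 0, 1], [[0, 0, 0], 0, 0.2], [[0, 0, 0], 0, 0], [[0, 0, 0], 0, 0], [[0, 0, 0], 0, 0], [[0, 0, 0], 0, 0], [[0, 0, 0], 0, 0], [[0, 0, -0.5], 0, 0], [[0, 0, -1], 0, 0], [[0, 0, -1], 0, 0], [[0, 0, -1], 0, 0], [[0, 0, -1], 0, 0], [[0, 0, 0], 0, 0]]'

```text
t: 33.35
ee_pos: [632.4, 95.1, 108.8]
orientation: [-0.39, 3.109, 0.0]
ft_force: [0.9, 0.4, 0.9]
width: 88.3
grasp_force: 0.0
```

```bash
python3 p.py 378.2 210.8 118 2.1;python3 fittray.py side 170 3 628.5 94.4 -2.893
```

```text
t 33.35 p [632.4  95.1 133.5] psi -2.8922 tilt [0.0087 0.0011] w 88.3 F [0.9 0.4 0.9] g 0.0 q [ 0.13  0.55  1.66 -0.    0.93 -1.69]
turn units 14.794 | after turn shift units total [ 9.13 -6.44  0.62] n 10 each [ 0.913 -0.644  0.062]
[627.317  94.09   -2.889] 40.8 1246
```

Call:
move_arm --steps '[[[0, 0, 0], 0.986, 0], [[0, 0, 0], 0.986, 0], [[0, 0, 0], 0.986, 0], [[0, 0, 0], 0.986, 0], [[0, 0, 0], 0.986, 0], [[0, 0, 0], 0.986, 0], [[0, 0, 0], 0.986, 0], [[0, 0, 0], 0.986, 0], [[0, 0, 0], 0.986, 0], [[0, 0, 0], 0.986, 0], [[0, 0, 0], 0.986, 0], [[0, 0, 0], 0.986, 0], [[0, 0, 0], 0.986, 0], [[0, 0, 0], 0.986, 0], [[0, 0, 0], 0.986, 0]]'

```text
t: 34.65
ee_pos: [628.0, 94.5, 101.7]
orientation: [-1.568, -2.721, 0.002]
ft_force: [-0.1, 0.2, -0.3]
width: 87.5
grasp_force: 0.0
```

Call:
move_arm --steps '[[[0.913, -0.644, 0], 0, 0], [[0.913, -0.644, 0], 0, 0], [[0.913, -0.644, 0], 0, 0], [[0.913, -0.644, 0], 0, 0], [[0.913, -0.644, 0], 0, 0], [[0.913, -0.644, 0], 0, 0], [[0.913, -0.644, 0], 0, 0], [[0.913, -0.644, 0], 0, 0], [[0.913, -0.644, 0], 0, 0], [[0.913, -0.644, 0], 0, 0.3], [[0, 0, 0], 0, 0.3], [[0, 0, 0], 0, 0.3], [[0, 0, 0], 0, 0.3], [[0, 0, 0], 0, 0.3]]'

```text
t: 35.82
ee_pos: [375.6, 210.2, 102.6]
orientation: [1.563, 2.725, 0.001]
ft_force: [0.2, -0.2, 0.2]
width: 62.2
grasp_force: 0.0
```

```bash
python3 p.py 378.2 210.8 36.5 2.1; python3 - <<'E'
from workcell import cams
for c in("side",):
  for t in("rook","dice_cup"): print(t,[([round(v) for v in b["rect"]],round(b["p"],2)) for b in cams.boxes_of(c,t)])
E
```

```text
t 35.82 p [375.6 210.2 127.3] psi 2.0998 tilt [0.0006 0.0002] w 62.2 F [ 0.2 -0.2  0.2] g 0.0 q [ 0.48  0.3   2.12 -0.    0.73 -0.05]
turn units -0.003 | after turn shift units total [-0.03  0.1   3.63] n 4 each [-0.008  0.025  0.908]
rook [([266, 197, 10, 29], 0.53), ([311, 166, 30, 22], 0.5)]
dice_cup [([304, 228, 19, 31], 0.9), ([268, 230, 19, 33], 0.86), ([304, 264, 22, 34], 0.83), ([334, 251, 18, 34], 0.8), ([288, 212, 15, 29], 0.55)]
```

Call:
move_arm --steps '[[[-0.03, 0.1, 0.8], 0, 0.3], [[0, 0, 0.8], 0, 0.3], [[0, 0, 0.8], 0, 0.3], [[0, 0, 0.6], 0, 0.3], [[0, 0, 0.4], 0, 0.3], [[0, 0, 0.2], 0, 0.3], [[0, 0, 0], 0, 0.3], [[0, 0, 0], 0, 0.3], [[0, 0, 0], 0, 0.5], [[0, 0, 0], 0, 0.7], [[0, 0, 0], 0, 1], [[0, 0, 0], 0, 1], [[0, 0, 0], 0, 1], [[0, 0, 0], 0, 1], [[0, 0, 0], 0, 1], [[0, 0, 0], 0, 1]]'

```text
t: 37.25
ee_pos: [377.4, 211.0, 12.7]
orientation: [1.563, 2.725, 0.001]
ft_force: [0.0, -0.3, 3.3]
width: 29.4
grasp_force: 30.0
```

```bash
python3 p.py 378.2 210.8 95 2.1 571.5 317.2 95 2.1 571.5 317.2 47 2.1
```

```text
t 37.25 p [377.4 211.   37.4] psi 2.1003 tilt [0.0004 0.0002] w 29.4 F [ 0.  -0.3  3.3] g 29.999924631410977 q [ 0.48  0.49  2.15 -0.    0.51 -0.05]
turn units 0.004 | after turn shift units total [-0.02  0.02 -2.3 ] n 3 each [-0.008  0.008 -0.768]
turn units -0.0 | after turn shift units total [-0.23  8.82 -0.  ] n 9 each [-0.026  0.98  -0.   ]
turn units -0.0 | after turn shift units total [0.   0.   1.92] n 2 each [0.   0.   0.96]
```

Call:
move_arm --steps '[[[0, 0, -0.5], 0, 1], [[0, 0, -0.9], 0, 1], [[0, 0, -0.9], 0, 1], [[0, 0, -0.4], 0, 1], [[-0.01, 0.4, 0], 0, 1], [[-0.026, 0.95, 0], 0, 1], [[-0.026, 0.95, 0], 0, 1], [[-0.026, 0.95, 0], 0, 1], [[-0.026, 0.95, 0], 0, 1], [[-0.026, 0.95, 0], 0, 1], [[-0.026, 0.95, 0], 0, 1], [[-0.026, 0.95, 0], 0, 1], [[-0.026, 0.95, 0], 0, 1], [[-0.026, 0.82, 0], 0, 1], [[0, 0, 0], 0, 1], [[0, 0, 0], 0, 1], [[0, 0, 0], 0, 1], [[0, 0, 0], 0, 1]]'

```text
t: 38.75
ee_pos: [569.2, 316.3, 79.2]
orientation: [-1.562, -2.724, 0.003]
ft_force: [-0.6, -0.3, -0.8]
width: 29.8
grasp_force: 30.0
```

```bash
python3 p.py 571.5 317.2 49 2.1
```

```text
t 38.75 p [569.2 316.3 103.9] psi 2.1002 tilt [-0.002  -0.0011] w 29.8 F [-0.6 -0.3 -0.8] g 29.999619328882545 q [ 0.49  0.6   1.64 -0.    0.9  -0.04]
turn units 0.003 | after turn shift units total [-0.01  0.1   2.19] n 3 each [-0.005  0.032  0.732]
```

Call:
move_arm --steps '[[[0, 0.06, 0.8], 0, 1], [[0, 0, 0.7], 0, 1], [[0, 0, 0.4], 0, 1], [[0, 0, 0.2], 0, 1], [[0, 0, 0], 0, 1], [[0, 0, 0], 0, 1], [[0, 0, 0], 0, 1], [[0, 0, 0], 0, 1]]'

```text
t: 39.42
ee_pos: [572.5, 318.1, 28.6]
orientation: [1.562, 2.725, 0.002]
ft_force: [0.3, 0.3, -0.0]
width: 29.0
grasp_force: 30.0
```

```bash
python3 p.py 571.5 317.2 47.4 2.1
```

```text
t 39.42 p [572.5 318.1  53.3] psi 2.1002 tilt [0.0014 0.0008] w 29.0 F [ 0.3  0.3 -0. ] g 29.999640065798303 q [ 0.49  0.68  1.65  0.    0.82 -0.04]
turn units 0.003 | after turn shift units total [-0.01 -0.05  0.24] n 1 each [-0.011 -0.052  0.235]
```

Call:
move_arm --steps '[[[0, 0, 0.12], 0, 1], [[0, 0, 0.06], 0, 1], [[0, 0, 0.04], 0, 1], [[0, 0, 0], 0, 1], [[0, 0, 0], 0, 1]]'

```text
t: 39.83
ee_pos: [572.3, 318.0, 22.6]
orientation: [1.563, 2.725, 0.001]
ft_force: [-0.2, 0.4, 4.1]
width: 29.4
grasp_force: 30.0
```

```bash
python3 p.py 571.5 317.2 47.4 2.1
```

```text
t 39.83 p [572.3 318.   47.3] psi 2.1003 tilt [0.0008 0.0004] w 29.4 F [-0.2  0.4  4.1] g 30.00021273319362 q [ 0.49  0.69  1.65 -0.    0.81 -0.04]
turn units 0.003 | after turn shift units total [-0.01 -0.04 -0.  ] n 1 each [-0.011 -0.043 -0.004]
```

Call:
move_arm --steps '[[[0, 0, 0], 0, 0.7], [[0, 0, 0], 0, 0.4], [[0, 0, 0], 0, 0.2], [[0, 0, 0], 0, 0.2], [[0, 0, 0], 0, 0.2], [[0, 0, 0], 0, 0.2], [[0, 0, -0.5], 0, 0.2], [[0, 0, -1], 0, 0.2], [[0, 0, -1], 0, 0.2], [[0, 0, -1], 0, 0.2], [[0, 0, 0], 0.7, 0.2], [[0, 0, 0], 0.7, 0.2], [[0, 0, 0], 0.66, 0.2]]'

```text
t: 40.92
ee_pos: [572.4, 318.0, 111.5]
orientation: [1.805, 2.57, 0.003]
ft_force: [-0.4, 0.1, -0.3]
width: 70.5
grasp_force: 0.0
```

```bash
python3 p.py 436.4 30.5 130 1.92 436.4 30.5 41 1.92
```

```text
t 40.92 p [572.4 318.  136.2] psi 1.9174 tilt [0.0018 0.001 ] w 70.5 F [-0.4  0.1 -0.3] g 0.0 q [0.49 0.56 1.62 0.   0.96 0.14]
turn units -0.029 | after turn shift units total [-8.95 -9.05  0.25] n 10 each [-0.895 -0.905  0.025]
turn units -0.0 | after turn shift units total [0.   0.   3.56] n 4 each [0.   0.   0.89]
```

Call:
move_arm --steps '[[[-0.895, -0.905, 0], 0, 0.2], [[-0.895, -0.905, 0], 0, 0.2], [[-0.895, -0.905, 0], 0, 0.2], [[-0.895, -0.905, 0], 0, 0.2], [[-0.895, -0.905, 0], 0, 0.2], [[-0.895, -0.905, 0], 0, 0.2], [[-0.895, -0.905, 0], 0, 0.2], [[-0.895, -0.905, 0], 0, 0.2], [[-0.895, -0.905, 0], 0, 0.2], [[-0.895, -0.905, 0], 0, 0.2], [[0, 0, 0], 0, 0.2], [[0, 0, 0], 0, 0.2], [[0, 0, 0], 0, 0.2], [[0, 0, 0], 0, 0.2]]'

```text
t: 42.08
ee_pos: [437.1, 30.7, 110.1]
orientation: [1.8, 2.574, 0.002]
ft_force: [-0.4, -0.2, 0.5]
width: 70.2
grasp_force: 0.0
```

```bash
python3 p.py 436.4 30.5 42 1.9174; python3 - <<'E'
from workcell import cams
from h import *
S=shot(cams,"side");cv2.imwrite("pics/g7.png",cv2.resize(S.im[130:290,250:400],None,fx=3.7,fy=3.7,interpolation=2)[:,:,::-1])
E
```

```text
t 42.08 p [437.1  30.7 134.8] psi 1.9211 tilt [0.0015 0.0002] w 70.2 F [-0.4 -0.2  0.5] g 0.0 q [ 0.04  0.29  2.1   0.    0.75 -0.31]
turn units 0.043 | after turn shift units total [-0.   -0.03  3.71] n 4 each [-0.    -0.007  0.928]
```

View pics/g7.png

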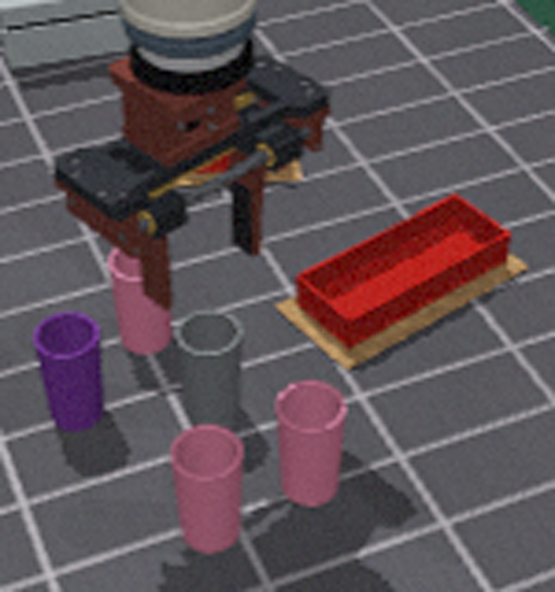

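Call:
move_arm --steps '[[[0, -0.02, 0.8], 0, 0.2], [[0, 0, 0.8], 0, 0.2], [[0, 0, 0.7], 0, 0.2], [[0, 0, 0.6], 0, 0.2], [[0, 0, 0.5], 0, 0.2], [[0, 0, 0.3], 0, 0.2], [[0, 0, 0], 0, 0.2], [[0, 0, 0], 0, 0.2], [[0, 0, 0], 0, 0.4], [[0, 0, 0], 0, 0.6], [[0, 0, 0], 0, 1], [[0, 0, 0], 0, 1], [[0, 0, 0], 0, 1], [[0, 0, 0], 0, 1], [[0, 0, 0], 0, 1]]'

```text
t: 43.38
ee_pos: [436.0, 29.9, 17.5]
orientation: [1.801, 2.573, 0.001]
ft_force: [0.6, -0.6, 4.5]
width: 46.3
grasp_force: 30.0
```

```bash
python3 p.py 436.4 30.5 140 1.92 563.2 -328.4 140 1.92
```

```text
t 43.38 p [436.   29.9  42.2] psi 1.9205 tilt [0.0011 0.    ] w 46.3 F [ 0.6 -0.6  4.5] g 30.000556025770493 q [ 0.04  0.48  2.14 -0.    0.52 -0.31]
turn units 0.005 | after turn shift units total [ 0.02  0.02 -3.91] n 4 each [ 0.005  0.006 -0.978]
turn units -0.0 | after turn shift units total [-15.22  -0.15  -0.  ] n 16 each [-0.952 -0.009 -0.   ]
```

Call:
move_arm --steps '[[[0, 0, -0.5], 0, 1], [[0, 0, -0.9], 0, 1], [[0, 0, -1], 0, 1], [[0, 0, -1], 0, 1], [[0, 0, -0.8], 0, 1], [[-0.3, 0, 0], 0, 1], [[-0.7, -0.01, 0], 0, 1], [[-0.95, -0.01, 0], 0, 1], [[-0.95, -0.01, 0], 0, 1], [[-0.95, -0.01, 0], 0, 1], [[-0.95, -0.01, 0], 0, 1], [[-0.95, -0.01, 0], 0, 1], [[-0.95, -0.01, 0], 0, 1], [[-0.95, -0.01, 0], 0, 1], [[-0.95, -0.01, 0], 0, 1], [[-0.95, -0.01, 0], 0, 1], [[-0.95, -0.01, 0], 0, 1], [[-0.95, -0.01, 0], 0, 1], [[-0.95, -0.01, 0], 0, 1]]'

```text
t: 44.97
ee_pos: [538.0, -263.8, 120.3]
orientation: [-1.8, -2.572, 0.001]
ft_force: [0.6, 0.7, -0.8]
width: 45.9
grasp_force: 30.0
```

Call:
move_arm --steps '[[[-0.95, -0.01, 0], 0, 1], [[-0.95, -0.01, 0], 0, 1], [[-0.6, 0, 0], 0, 1], [[-0.27, 0, 0], 0, 1], [[0, 0, 0], 0, 1], [[0, 0, 0], 0, 1], [[0, 0, 0], 0, 1], [[0, 0, 0], 0, 1]]'

```text
t: 45.63
ee_pos: [561.4, -326.6, 121.8]
orientation: [-1.8, -2.574, -0.0]
ft_force: [-0.1, 0.3, 0.9]
width: 46.4
grasp_force: 30.0
```

```bash
python3 p.py 563.2 -328.4 52.5 1.92
```

```text
t 45.63 p [ 561.4 -326.6  146.5] psi 1.9213 tilt [-0.0008  0.0006] w 46.4 F [-0.1  0.3  0.9] g 29.99966501723975 q [-0.55  0.55  1.62  0.    0.97 -0.9 ]
turn units 0.015 | after turn shift units total [-0.09  0.04  3.76] n 4 each [-0.023  0.01   0.94 ]
```

Call:
move_arm --steps '[[[-0.05, 0.02, 0.8], 0, 1], [[0, 0, 0.8], 0, 1], [[0, 0, 0.7], 0, 1], [[0, 0, 0.6], 0, 1], [[0, 0, 0.4], 0, 1], [[0, 0, 0.2], 0, 1], [[0, 0, 0], 0, 1], [[0, 0, 0], 0, 1], [[0, 0, 0], 0, 1], [[0, 0, 0], 0, 1]]'

```text
t: 46.47
ee_pos: [563.5, -329.1, 35.7]
orientation: [1.8, 2.573, 0.0]
ft_force: [-0.1, 1.0, -0.2]
width: 46.3
grasp_force: 30.0
```

```bash
python3 p.py 563.2 -328.4 52.2 1.92
```

```text
t 46.47 p [ 563.5 -329.1   60.4] psi 1.9205 tilt [ 0.0015 -0.0009] w 46.3 F [-0.1  1.  -0.2] g 29.99955423292704 q [-0.55  0.66  1.65 -0.    0.83 -0.9 ]
turn units 0.006 | after turn shift units total [ 0.03 -0.    0.33] n 1 each [ 0.029 -0.003  0.327]
```

Call:
move_arm --steps '[[[0, 0, 0.15], 0, 1], [[0, 0, 0.1], 0, 1], [[0, 0, 0.06], 0, 1], [[0, 0, 0], 0, 1], [[0, 0, 0], 0, 1], [[0, 0, 0], 0, 1]]'

```text
t: 46.97
ee_pos: [563.1, -329.0, 27.5]
orientation: [1.801, 2.573, -0.0]
ft_force: [-1.2, -0.2, 5.4]
width: 46.2
grasp_force: 30.0
```

Contact; release, lift and clear away.

Call:
move_arm --steps '[[[0, 0, 0], 0, 0.7], [[0, 0, 0], 0, 0.4], [[0, 0, 0], 0, 0.2], [[0, 0, 0], 0, 0.2], [[0, 0, 0], 0, 0.2], [[0, 0, 0], 0, 0.2], [[0, 0, -0.5], 0, 0.2], [[0, 0, -1], 0, 0.2], [[0, 0, -1], 0, 0.2], [[0, 0, -1], 0, 0.2], [[0, 0, -1], 0, 0.2], [[1, 0, 0], 0, 0.2], [[1, 0, 0], 0, 0.2], [[1, 0, 0], 0, 0.2], [[1, 0, 0], 0, 0.2], [[1, 0, 0], 0, 0.2], [[1, 0, 0], 0, 0.2], [[1, 0, 0], 0, 0.2], [[0, 0, 0], 0, 0.2], [[0, 0, 0], 0, 0.2]]'

```text
t: 48.63
ee_pos: [502.9, -163.6, 140.3]
orientation: [1.798, 2.575, 0.0]
ft_force: [0.6, 0.0, -0.5]
width: 70.2
grasp_force: 0.0
```

```bash
python3 - <<'E'
from workcell import cams
from h import *
S=shot(cams,"side");cv2.imwrite("pics/f_s.png",cv2.resize(S.im[130:385,235:490],None,fx=2.35,fy=2.35,interpolation=2)[:,:,::-1])
E
```

```text
(no output)
```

View pics/f_s.png

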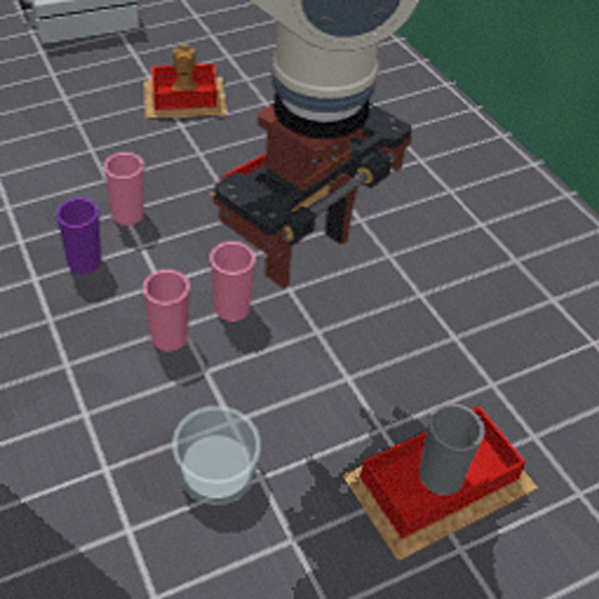

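```bash
python3 fittray.py side,top 170 3 628.5 94.4 -2.893; python3 fittray.py side,top 90 3 571.5 317 2.81; python3 fittray.py side,top 130 3 563 -328 -3.095
```

```text
[531.093 247.261  -2.154] 141.2 142
[628.48   93.942  -2.891] 21.2 1035
[628.332  94.304  -2.892] 1233.3 1177
[570.191 316.315   2.806] 104.5 411
[572.022 317.231   2.81 ] 129.1 451
[571.805 316.705   2.806] 240.5 862
[ 562.754 -328.446   -3.086] 720.8 1519
[ 560.235 -328.833   -3.031] 906.3 2
[ 562.494 -328.478   -3.091] 1626.1 1521
```

```bash
python3 -c "
from workcell import ctrl;print(ctrl.close_job())"
```

```text
the job is handed in; nothing more can be done
None
```

The job is handed in at about 49 s: each tray sits on its own mat, within about 2 mm of centre by the camera fits, with the rook standing in the shortest tray and the grey dice cup in the middle one; the ramekin and case were not touched.

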